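# Hold the tape feeder's sprung arm wound back

## Task

The tape feeder is to be threaded, so its sprung arm must be held out of the way. Pull the wooden-handled bar out of the upright holder, put its steel shank down into the socket at the end of the arm, and with the bar swing the arm round against its spring, away from the tape roll, until it rests against its stop post. Finish while holding it there: keep the bar gripped, in the socket, and the arm at the stop; leave the spare pin in the holder and do not knock the two ink bottles about.

Things in the scene. Friction and masses are not known exactly. Their poses are not given: they have to be found in the camera images.
- handle_bar: loose bar 125 mm long, 70 g, upright in one of the holder's two bores: round steel shank 12 mm in diameter, 60 mm long, below; round wooden handle 18 mm in diameter, 65 mm long, above. Origin at the centre of the shank's lower end, z along the bar to the handle's top. In the holder its lower end is 17 mm and the handle 77 to 142 mm above the table
- spare_pin: loose plain steel pin without a handle, 12 mm in diameter, 85 mm long, in the holder's other bore; origin at the centre of its lower end. Either bore may hold it. It stays there
- holder: wooden block 70 x 140 x 62 mm (x, y, z), fixed to the table, with two upright bores 17 mm in diameter and 45 mm deep on its long centre line at y = -34 and +34 mm; origin at the centre of its underside
- feeder: tape feeder fixed to the table: base plate 200 x 260 x 12 mm, origin at the centre of its underside. In its frame: a 90 mm roll of tape (48 mm high) on a 72 mm high spindle at x = 40, y = 65 mm; a 53 mm high guide roller at x = -70, y = 85 mm; the arm's pivot at x = 50, y = -75 mm; two steel posts 46 mm high stop the arm at either end of its swing
- pivot_axis (a point): point on the arm's upright turning axis, 50 mm above the table
- swing (a joint): angle of the sprung arm (rad), turning level about the pivot axis: 0 = at rest by the roll (pointing 130 degrees anticlockwise from the feeder's +x); grows anticlockwise seen from above, away from the roll towards the feeder's front, to 1.05 = against the stop post. The spring returns it to 0; at the socket it takes about 1.5 N to start, 3.5 N at the stop
- tension_arm: flat twin-plate aluminium arm with two small rollers, origin on its turning axis at table level, x along the arm, z up. At x = 115 mm it carries an upright steel cup, the socket: outer diameter 32 mm, bore 22 mm, from 44 to 80 mm above the table, its inner floor at 48 mm. The arm's top is 44 mm (nut over the pivot 50 mm) above the table
- socket_mouth (a point): centre of the socket's open mouth, at its rim 80 mm above the table; the bore below it is 32 mm deep; 115 mm from the turning axis
- ink_jar: square black ink bottle, 44 x 44 x 57 mm, standing behind the holder; origin at the centre of its underside. Leave alone
- ink_round: round amber ink bottle with a white cap, 43 mm in diameter, 60 mm high, standing between holder and feeder towards the back; origin at the centre of its underside. Leave alone

How it is judged:
On the way, in this order (a step that is already met when the one before it is completed fails the run):
1. the bar is pulled out of the holder and held clear above it (height (world z) of handle_bar above 0.068 m and contact force between the fingers and handle_bar above 1 N), for 0.1 s.
2. the bar's shank is in the socket while the arm is still near rest (horizontal distance between handle_bar and socket_mouth below 0.012 m and z of handle_bar in the frame of socket_mouth below -0.015 m and value of joint swing below 0.5 rad), for 0.05 s.
At the end, for the whole second after the job is handed in: Arm at its stop (over 1.0 of 1.05 rad), held by the bar: shank end at least 12 mm down in the socket and within 14 mm of its axis, pressing it with over 1.5 N, bar within 0.5 rad of upright and gripped by the fingers; the spare pin still stands in its bore (value of joint swing above 1 rad and horizontal distance between handle_bar and socket_mouth below 0.014 m and z of handle_bar in the frame of socket_mouth below -0.012 m and contact force between handle_bar and tension_arm above 1.5 N and contact force between the fingers and handle_bar above 1 N and angle between handle_bar's own z axis and vertical below 0.5 rad and distance between spare_pin and holder below 0.05 m and height (world z) of spare_pin below 0.03 m); the arm keeps its last pose, push and grip.
It fails at once if the spare pin is pulled out of the holder (height (world z) of spare_pin above 0.05 m).
It fails at once if an ink bottle is knocked away or over (distance of any of ink_jar, ink_round from where it was at the start of the episode above 0.03 m or angle between any of ink_jar, ink_round's own z axis and vertical above 0.5 rad).
It also fails if it takes over 40 s, if anything falls off the work surface, if the arm or the gripper's body presses on something with over 40 N, if the wrist force passes 120 N, or if a joint passes its speed limit or range.

## Robot

A 7-joint arm with a two-finger parallel gripper is mounted at the origin on a cart in front of the work surface, level with it; the furniture and walls round the work are solid. World frame = base frame: x ahead of the robot, y to its left, z up, the work surface at z = 0. Lengths are in m, angles in rad, forces in N, time in s.
With the tool pointing down it reaches from about 0.4 to 0.85 m from the base axis. Payload 10.4 kg.
Tool frame: the origin (TCP) lies midway between the tips of the shut fingers; the grasp point (between the pads) lies 19 mm behind it (grip_point_offset is the distance from the TCP to the grasp point, in m); y points along the fingers, z is the direction in which the jaws open and shut, and the axes are right-handed (so a half turn about y gives the same grasp; the last joint's range is limited). The gripper opens to 85 mm and grips with 20 to 120 N. Pads are 22 mm wide; open, the fingers measure 114 mm over their backs; the gripper's body (76 mm by 85 mm) begins 54 mm behind the grasp point. The pads swing forward as they close: fully open they stand 13 mm farther back than shut.
Start: joints at [-1.351, 0.332, -0.065, 1.46, 0.022, 1.35, -0.088], TCP at [0.15, 0.607, 0.198] pointing down, gripper open.
Joint ranges: [-2.6, 2.6], [-0.5, 2.12], [-1.47, 1.34], [0.16, 2.42], [-1.27, 4.41], [0.06, 2.06], [-2.6, 2.6]. Speed limits (rad/s): [2.22, 2.22, 2.79, 2.79, 3.14, 3.14, 3.14].

## Interface

Orientations are given as a unit quaternion [x, y, z, w].
In Python, from workcell import * gives the robot as it stands.
- The arm moves only by the tool send_rows, never from a script. Its argument "motion" is a list of rows, each a list of 7 numbers: the opening in per cent of the stroke, from 0 (shut) to 100 (fully open), then the shift along the tool's x, y, z in m, then the turn, a rotation vector about the tool's x, y, z in rad. In form: [[claw, tx, ty, tz, ax, ay, az], ...]. A call has 1 to 10 rows; each row is the pose to reach, as a shift and turn from the pose commanded when the call began, along the tool's axes at that moment; what a row does not reach only later rows make up. A row lasts 1/12 s, in which the tool goes at most 41.7 mm and 7.16 degrees, less where a joint would pass 70% of its speed; a pose out of reach is approached as far as the arm can. A call with a gripper value outside its range is refused whole. The fingers move at their own pace and stop on an object; "squeeze" is the grip in N (left out, the last holds). Time passes only in rows, so rows that repeat a pose let the fingers close. It gives the time, the measured TCP pose, the force and the opening at its end, in the units of the state.
- get_obs(): the state, without advancing time (a new reading comes with each control period).
- camera(name): name is "side" or "top" or "wrist"; returns a dict with "pixels" (384x512x3 uint8, red, green, blue), "range_z" (384x512 float32, m along the optical axis (not along the pixel's ray), 0 where there is no reading), "fovy" (degrees; the focal length in pixels is half the picture's height over the tangent of half this angle, whatever the lens; pixels are square), "cx", "cy" (the principal point, pixels), "dist_coeffs" ([k1, k2, p1, p2, k3] as OpenCV has them; the pictures are not rectified), "view" (4x4, takes a point from world to camera coordinates); the wrist camera has in their place "T_tool_cam" (4x4, takes a point from camera to tool coordinates, whose origin is the TCP and whose axes are the tool frame's). Camera axes: x right, y down, z forward; pixel columns grow to the right and rows downward; lengths in m; the calibration is good to about 2 mm. A picture is of the moment at which its call begins: read the wrist's pose just before it.
- hand_in(): hands the job in, once; it reports no verdict.
The state is a dict: "clock": time; "joint_pos": joint angles; "joint_velocities": joint speeds; "tau": joint torques, N m; "position": TCP position; "ee_rot": TCP orientation; "ft_force": force on the tool from outside, world axes, zero at the start; "torque": the same for the moment, N m; "grip_width": opening from 0.0 (shut) to 1.0 (fully open).
Only numpy, scipy, OpenCV 4.12 (cv2) and the standard library are available. Lean on these libraries where they do the work, as an engineer would, in place of code of your own. Each camera call takes 0.05 s, during which the arm holds its last target.

## Working session

There is one attempt and no reset: what is moved stays moved. The work goes in short steps, Python scripts to look and compute and a tool call to move; the robot and the scene stay as the last step left them, time stands still between calls to the robot, and variables do not carry over. Pictures are saved under pics/ and viewed, and the job is handed in when it is done.

Besides the shell and the picture viewer there is one more tool, called after "Request:" by a JSON object that holds its "api" and its "payload", one argument or row to a line. send_rows: Moves the arm, as the interface text tells. Its arguments: {"type":"object","properties":{"motion":{"type":"array"},"squeeze":{"type":"number"}},"required":["motion"]}

```bash
ls; mkdir -p pics
cat > h.py <<'E'
from workcell import *
import numpy as np, cv2
def snap(n,tag):
    o=get_obs(); c=camera(n); cv2.imwrite(f'pics/{tag}.png',cv2.cvtColor(c['pixels'],cv2.COLOR_RGB2BGR))
    np.savez(f'pics/{tag}.npz',**{k:np.array(v) for k,v in c.items()},pos=o['position'],rot=o['ee_rot'])
    return c
E
python3 - <<'E'
from h import *
o=get_obs(); print(o)
for n in ['side','top','wrist']:
    c=snap(n,n+'0'); print(n,{k:v for k,v in c.items() if k not in('pixels','range_z')})
E
```

```text
pics
{'clock': 0.0, 'joint_pos': array([-1.35057245,  0.3328915 , -0.06469536,  1.46095545,  0.02157445,
        1.34991434, -0.08851382]), 'joint_velocities': array([ 7.51898889e-07, -5.33607293e-04,  1.61787403e-03,  5.15991020e-04,
        2.06846700e-04,  9.50948458e-04,  7.24691443e-04]), 'tau': array([-9.88076658e-05, -6.25455093e+01,  4.91692638e-02, -3.91594934e+01,
        1.62943115e-02,  9.94030503e-03, -6.79588695e-06]), 'position': array([0.1501747 , 0.60623894, 0.19709695]), 'ee_rot': array([ 0.70242034, -0.08568831,  0.0855943 , -0.70138206]), 'ft_force': array([ 0.22557849, -0.44719806,  0.59198241]), 'torque': array([-0.01150948, -0.02524388, -0.05043804]), 'grip_width': 0.9991036534061297}
side {'fovy': 54.13749351880014, 'cx': 254.12611974035943, 'cy': 194.4700619924037, 'dist_coeffs': array([0.0408728, 0.       , 0.       , 0.       , 0.       ]), 'view': array([[ 0.85602349, -0.51662644, -0.01791412, -0.57120656],
       [-0.26588163, -0.41030405, -0.87232881,  0.23861753],
       [ 0.44331789,  0.75149698, -0.48859138,  0.66423131],
       [ 0.        ,  0.     
[... 290 characters left out ...]
27332,  0.03330944, -0.12754482,  0.6473679 ],
       [ 0.12876718,  0.03756474, -0.99096312,  0.83658806],
       [ 0.        ,  0.        ,  0.        ,  1.        ]])}
wrist {'fovy': 70.58340110864296, 'cx': 253.82360979305545, 'cy': 190.3257466748922, 'dist_coeffs': array([-0.00072307,  0.        ,  0.        ,  0.        ,  0.        ]), 'T_tool_cam': array([[ 1.50626260e-03,  9.56698752e-01,  2.91075986e-01,
        -7.54136085e-02],
       [-2.38190077e-04, -2.91075965e-01,  9.56699914e-01,
        -1.76366039e-01],
       [ 9.99998837e-01, -1.51037272e-03, -2.10560692e-04,
         1.52500976e-03],
       [ 0.00000000e+00,  0.00000000e+00,  0.00000000e+00,
         1.00000000e+00]])}
```

View pics/top0.png

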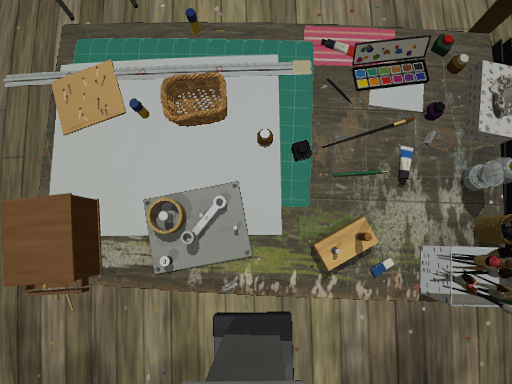

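View pics/side0.png

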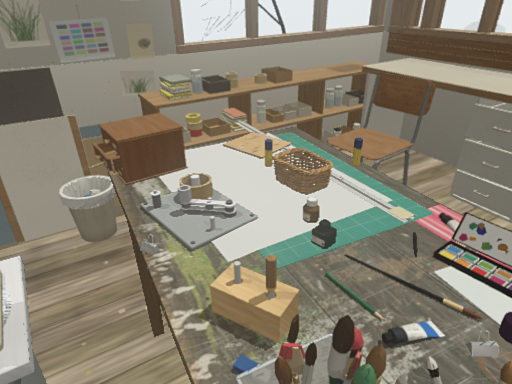

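View pics/wrist0.png

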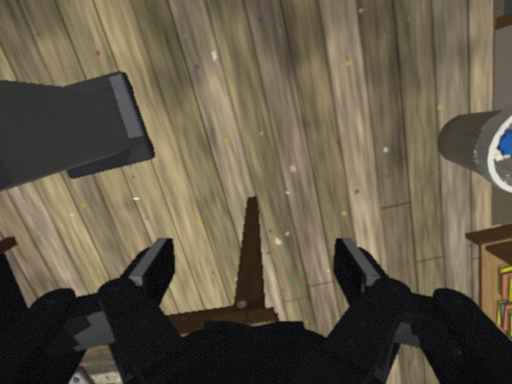

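The top view shows the holder at about (345,243), with the wooden handle at (366,237) and the pin at (337,252). The feeder is at about (198,227), the socket near (219,202) and the pivot near (188,239). The round bottle is at (265,137) and the square one at (302,150). Next I'll measure these positions.

```bash
cat >> h.py <<'E'
def K(c):
    f=192/np.tan(np.radians(float(c['fovy']))/2); return np.array([[f,0,float(c['cx'])],[0,f,float(c['cy'])],[0,0,1]])
def Tcw(c):
    if 'view' in c: return np.linalg.inv(c['view'])
    from scipy.spatial.transform import Rotation as R
    T=np.eye(4);T[:3,:3]=R.from_quat(c['rot']).as_matrix();T[:3,3]=c['pos'];return T@c['T_tool_cam']
def rays(c,uv):
    n=cv2.undistortPoints(np.array(uv,float).reshape(-1,1,2),K(c),np.array(c['dist_coeffs'])).reshape(-1,2)
    return np.c_[n,np.ones(len(n))]
def onplane(c,uv,z):
    T=Tcw(c);d=rays(c,uv)@T[:3,:3].T;o=T[:3,3];return o+d*((z-o[2])/d[:,2])[:,None]
def cloud(c):
    v,u=np.mgrid[:384,:512];d=rays(c,np.c_[u.ravel(),v.ravel()])*np.array(c['range_z']).reshape(-1,1)
    T=Tcw(c);return (d@T[:3,:3].T+T[:3,3]).reshape(384,512,3)
def load(t): return dict(np.load(f'pics/{t}.npz'))
def proj(c,P):
    M=np.linalg.inv(Tcw(c));r,_=cv2.Rodrigues(M[:3,:3]);return cv2.projectPoints(np.array(P,float).reshape(-1,1,3),r,M[:3,3],K(c),np.array(c['dist_coeffs']))[0].reshape(-1,2)
E
python3 - <<'E'
from h import *
np.set_printoptions(precision=4,suppress=True)
for t in['top0','side0']:
    c=load(t);P=cloud(c)
    pts={'top0':dict(handle=(367,236),pin=(337,251),holder=(345,247),sock=(219,202),piv=(188,239),spindle=(164,215),roller=(165,261),stop=(237,229),round=(265,134),jar=(302,149),cab=(50,230),cab2=(98,200),table=(280,270)),
     'side0':dict(handle=(271,258),pin=(237,264),round=(311,200))}[t]
    for k,(u,v) in pts.items(): print(t,k,P[v,u])
c=load('top0');im=c['pixels']
big=cv2.resize(im[170:285,130:390],None,fx=3,fy=3,interpolation=cv2.INTER_CUBIC);cv2.imwrite('pics/topz.png',big[:,:,::-1])
c=load('side0');im=c['pixels']
big=cv2.resize(im[150:345,130:350],None,fx=3,fy=3,interpolation=cv2.INTER_CUBIC);cv2.imwrite('pics/sidez.png',big[:,:,::-1])
E
```

```text
top0 handle [ 0.5193 -0.296   0.1399]
top0 pin [ 0.4869 -0.2356  0.1026]
top0 holder [ 0.4936 -0.263   0.0644]
top0 sock [0.6133 0.0406 0.0504]
top0 piv [0.5234 0.1206 0.0468]
top0 spindle [0.5835 0.1744 0.0716]
top0 roller [0.471  0.1758 0.0592]
top0 stop [ 0.5452 -0.0011  0.0279]
top0 round [ 0.779 -0.08   0.067]
top0 jar [ 0.7381 -0.171   0.0627]
top0 cab [0.5509 0.4246 0.1467]
top0 cab2 [0.6327 0.3774 0.0076]
top0 table [ 0.437  -0.1073 -0.0013]
side0 handle [ 0.5207 -0.3     0.1395]
side0 pin [ 0.4893 -0.2409  0.0997]
side0 round [ 0.7775 -0.0869  0.0621]
```

View pics/topz.png

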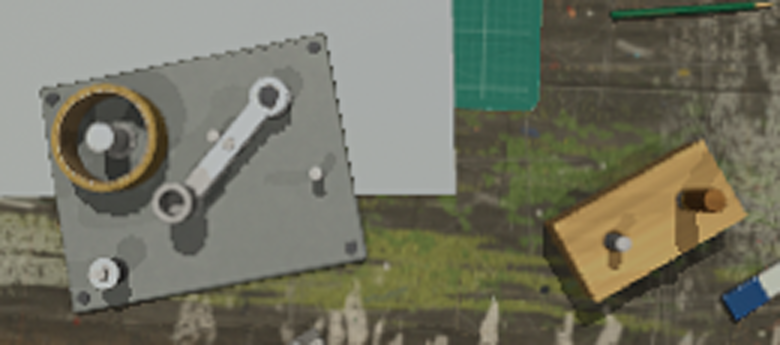

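View pics/sidez.png

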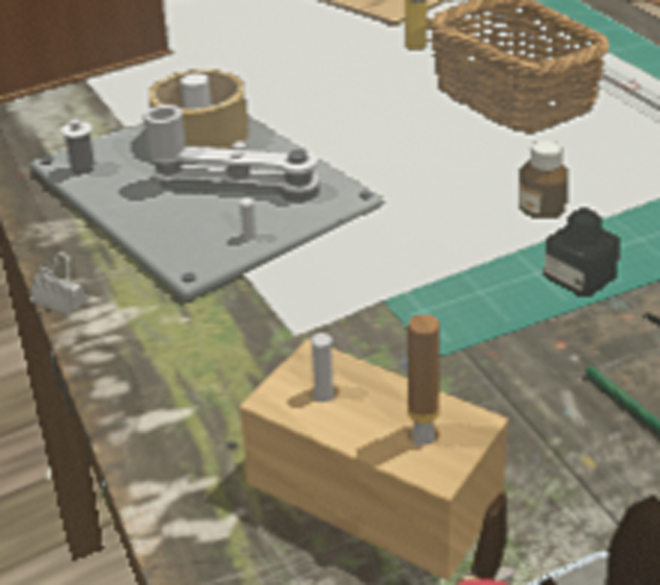

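The guess above was wrong way round: the socket is at (188,238), next to the roll, and the pivot is at (219,202). The feeder geometry confirms it, with a yaw of about 9°. I'll refine these and check the cabinet height and the tool axes.

```bash
cat >> h.py <<'E'
from scipy.spatial.transform import Rotation as R
np.set_printoptions(precision=4,suppress=True)
def rel(pos,Rw,o=None):
    o=o or get_obs();R0=R.from_quat(o['ee_rot'])
    return R0.inv().apply(np.array(pos)-o['position']),(R0.inv()*Rw).as_rotvec()
def down(jaw_deg): # tool y down, tool z (jaw) at angle in xy
    a=np.radians(jaw_deg);z=np.array([np.cos(a),np.sin(a),0]);y=np.array([0,0,-1.]);x=np.cross(y,z)
    return R.from_matrix(np.c_[x,y,z])
E
python3 - <<'E'
from h import *
o=get_obs();print(R.from_quat(o['ee_rot']).as_matrix())
c=load('top0');P=cloud(c)
m=(P[:,:,0]>0.2)&(P[:,:,1]>.28)&(P[:,:,2]>.05)&(np.array(c['range_z'])>0)
Q=P[m];print('cab',Q.min(0),Q.max(0),len(Q))
print('handle',onplane(c,[(368.3,236.3)],.142),'pin',onplane(c,[(337,251)],.102),'sock',onplane(c,[(188,237.7)],.08),'piv',onplane(c,[(219.5,202.3)],.05))
print('handle',onplane(load('side0'),[(130+424/3,150+322/3)],.142),'pin',onplane(load('side0'),[(130+321/3,150+339/3)],.102),'sock',onplane(load('side0'),[(130+164/3,150+117/3)],.08))
print(onplane(c,[(182,169.5-.0)],.012))
cor=[(130+45/3,170+90/3),(130+323/3,170+35/3),(130+367/3,170+260/3),(130+75/3,170+312/3)]
F=onplane(c,cor,.012);print(F,F.mean(0),[np.linalg.norm(F[i]-F[i-1]) for i in range(4)])
E
```

```text
[[ 0.9707 -0.0002  0.2404]
 [-0.2404 -0.001   0.9707]
 [ 0.     -1.     -0.001 ]]
cab [0.3523 0.3619 0.05  ] [0.6362 0.5571 0.1509] 8363
handle [[ 0.5186 -0.2983  0.142 ]] pin [[ 0.4869 -0.2358  0.102 ]] sock [[0.5268 0.1131 0.08  ]] piv [[0.6126 0.0394 0.05  ]]
handle [[ 0.5203 -0.3015  0.142 ]] pin [[ 0.4894 -0.241   0.102 ]] sock [[0.5286 0.1021 0.08  ]]
[[0.7068 0.1436 0.012 ]]
[[ 0.6283  0.2439  0.012 ]
 [ 0.6689 -0.0044  0.012 ]
 [ 0.4739 -0.0374  0.012 ]
 [ 0.4345  0.2164  0.012 ]] [0.5514 0.1046 0.012 ] [np.float64(0.19567586679882432), np.float64(0.2515882313897999), np.float64(0.1977930382479799), np.float64(0.2568402686366357)]
```

Request:
{"api": "send_rows", "payload": {
  "motion": [
    [60, 0, -0.04, 0, 0, 0, 0],
    [60, 0, -0.08, 0, 0, 0, 0],
    [60, 0.03, -0.1, -0.02, 0, 0, 0],
    [60, 0.37, -0.1, -0.21, 0, 0, 0],
    [60, 0.37, -0.1, -0.21, 0, 0, 0],
    [60, 0.37, -0.1, -0.21, 0, 0, 0],
    [60, 0.37, -0.1, -0.21, 0, 0, 0],
    [60, 0.37, -0.1, -0.21, 0, 0, 0],
    [60, 0.37, -0.1, -0.21, 0, 0, 0],
    [60, 0.37, -0.1, -0.21, 0, 0, 0]
  ],
  "squeeze": 80
}}

```text
clock: 0.98
position: [0.3886, 0.3789, 0.2979]
ee_rot: [-0.702, 0.086, -0.086, 0.702]
ft_force: [1.2, 0.4, -0.9]
grip_width: 0.598
```

Request:
{"api": "send_rows", "payload": {
  "motion": [
    [60, 0.174, 0, -0.245, 0, 0, 0],
    [60, 0.174, 0, -0.245, 0, 0, 0],
    [60, 0.174, 0, -0.245, 0, 0, 0],
    [60, 0.174, 0, -0.245, 0, 0, 0],
    [60, 0.174, 0, -0.245, 0, 0, 0],
    [60, 0.27, 0, -0.62, 0, 0, 0],
    [60, 0.27, 0, -0.62, 0, 0, 0],
    [60, 0.27, 0, -0.62, 0, 0, 0],
    [60, 0.27, 0, -0.62, 0, 0, 0],
    [60, 0.27, 0, -0.62, 0, 0, 0]
  ]
}}

```text
clock: 1.82
position: [0.4795, -0.023, 0.2979]
ee_rot: [-0.702, 0.086, -0.086, 0.702]
ft_force: [1.0, 0.0, 0.3]
grip_width: 0.602
```

Run:
```python
from h import *
o=get_obs();print(o['position'],o['joint_pos'],rel([.515,-.29,.24],down(76),o))
```

```text
[ 0.4795 -0.023   0.2979] [-0.5942 -0.06    0.5278  1.6857  0.0298  1.5076  1.259 ] (array([ 0.0987,  0.0578, -0.2507]), array([-0.0005,  0.0016,  0.    ]))
```

Request:
{"api": "send_rows", "payload": {
  "motion": [
    [60, 0.09, 0.04, -0.25, 0, 0, 0],
    [60, 0.09, 0.04, -0.25, 0, 0, 0],
    [60, 0.09, 0.04, -0.25, 0, 0, 0],
    [60, 0.09, 0.04, -0.25, 0, 0, 0],
    [60, 0.09, 0.04, -0.25, 0, 0, 0],
    [60, 0.09, 0.04, -0.25, 0, 0, 0],
    [60, 0.09, 0.04, -0.25, 0, 0, 0],
    [60, 0.09, 0.04, -0.25, 0, 0, 0],
    [60, 0.09, 0.04, -0.25, 0, 0, 0],
    [60, 0.09, 0.04, -0.25, 0, 0, 0]
  ]
}}

```text
clock: 2.65
position: [0.5074, -0.2842, 0.2577]
ee_rot: [-0.702, 0.086, -0.085, 0.702]
ft_force: [0.3, 0.5, -0.6]
grip_width: 0.598
```

Run:
```python
from h import *
o=get_obs();print(o['position'],o['joint_pos'],o['joint_velocities'])
c=snap('wrist','wrist1'); print(proj(load('wrist1'),[[.5186,-.2983,.142],[.5203,-.3015,.142],[.4869,-.2358,.102]]))
snap('side','side1')
```

```text
[ 0.5074 -0.2842  0.2577] [-0.2313  0.2559  0.8116  1.5223 -0.1865  1.4439  1.9165] [-0.0177 -0.0149 -0.0063  0.001  -0.      0.      0.0018]
[[242.7544 191.111 ]
 [240.3919 193.1622]
 [287.074  145.5073]]
```

View pics/wrist1.png

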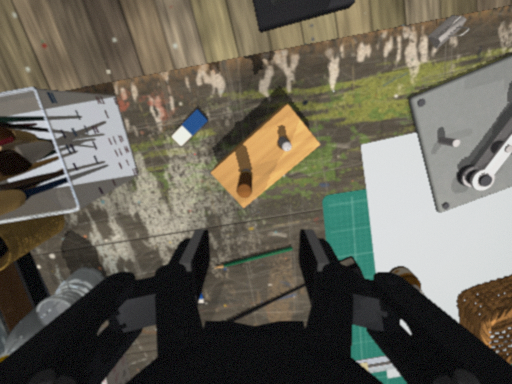

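Run:
```python
from h import *
c=load('wrist1');im=c['pixels'][130:215,200:330]
cv2.imwrite('pics/w1z.png',cv2.resize(im,None,fx=6,fy=6,interpolation=cv2.INTER_CUBIC)[:,:,::-1])
P=cloud(c);Z=P[:,:,2];m=(Z>.13)&(Z<.15)&(np.abs(P[:,:,0]-.52)<.04)&(np.abs(P[:,:,1]+.3)<.04)
v,u=np.nonzero(m);print(len(v),u.mean(),v.mean(),P[m].mean(0),P[m].min(0),P[m].max(0))
for t in['top0','side0','wrist1']:
  P=cloud(load(t));m=(P[:,:,2]>.085)&(P[:,:,2]<.15)&(np.hypot(P[:,:,0]-.52,P[:,:,1]+.3)<.03);Q=P[m];print(t,len(Q),Q.min(0),Q.max(0),np.median(Q,0))
```

```text
216 243.61111111111111 189.18055555555554 [ 0.517  -0.2969  0.1408] [ 0.5094 -0.3061  0.1303] [ 0.5265 -0.2887  0.1441]
top0 103 [ 0.5097 -0.3048  0.0856] [ 0.5261 -0.288   0.1454] [ 0.5192 -0.2925  0.1388]
side0 335 [ 0.5125 -0.3091  0.0851] [ 0.5298 -0.2909  0.1413] [ 0.5177 -0.3046  0.118 ]
wrist1 334 [ 0.5093 -0.3061  0.0851] [ 0.5265 -0.2887  0.1441] [ 0.5141 -0.296   0.1403]
```

View pics/w1z.png

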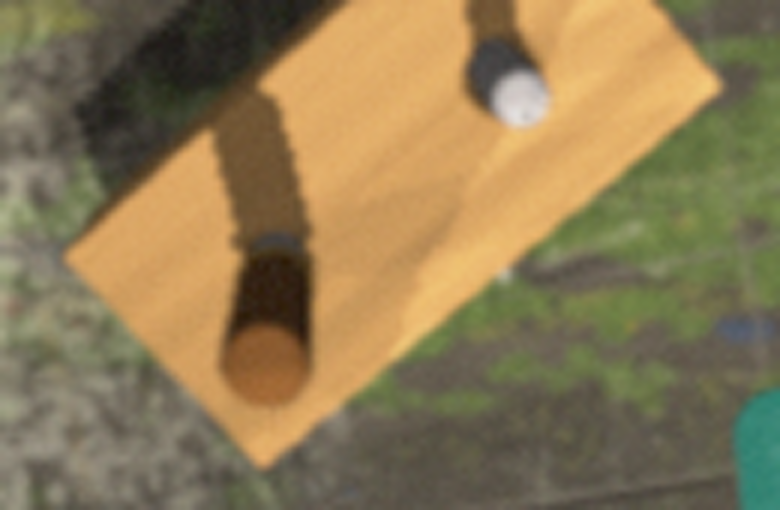

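Request:
{"api": "send_rows", "payload": {
  "motion": [
    [60, 0.014, 0.01, -0.012, 0, 0, 0],
    [60, 0.014, 0.03, -0.012, 0, 0, 0],
    [60, 0.014, 0.06, -0.012, 0, 0, 0],
    [60, 0.014, 0.09, -0.012, 0, 0, 0],
    [60, 0.014, 0.12, -0.012, 0, 0, 0],
    [60, 0.014, 0.145, -0.012, 0, 0, 0],
    [60, 0.014, 0.16, -0.012, 0, 0, 0],
    [60, 0.014, 0.165, -0.012, 0, 0, 0],
    [60, 0.014, 0.165, -0.012, 0, 0, 0]
  ]
}}

```text
clock: 3.5
position: [0.5178, -0.2987, 0.0922]
ee_rot: [-0.702, 0.086, -0.085, 0.702]
ft_force: [0.6, -0.2, 0.4]
grip_width: 0.601
```

Run:
```python
from h import *
o=get_obs();print(o['position'],o['ft_force'])
snap('wrist','wrist2');snap('side','side2')
import numpy as np
a=cv2.imread('pics/wrist2.png');b=cv2.imread('pics/side2.png')[150:345,150:400];cv2.imwrite('pics/c2.png',np.hstack([cv2.resize(a,(400,300)),cv2.resize(b,(385,300))]))
```

```text
[ 0.5178 -0.2987  0.0922] [ 0.6485 -0.2268  0.38  ]
```

View pics/c2.png

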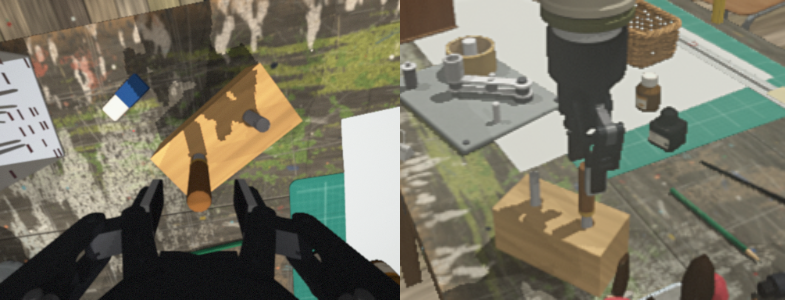

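The handle sits between the fingers, at about (200,200) in the left half of the picture, so I'm closing.

Request:
{"api": "send_rows", "payload": {
  "motion": [
    [10, 0, 0, 0, 0, 0, 0],
    [10, 0, 0, 0, 0, 0, 0],
    [10, 0, 0, 0, 0, 0, 0],
    [10, 0, 0, 0, 0, 0, 0],
    [10, 0, 0, 0, 0, 0, 0],
    [10, 0, 0, 0, 0, 0, 0],
    [10, 0, 0, 0, 0, 0, 0],
    [10, 0, 0, 0, 0, 0, 0]
  ],
  "squeeze": 80
}}

```text
clock: 4.27
position: [0.5188, -0.3004, 0.0941]
ee_rot: [0.702, -0.085, 0.086, -0.702]
ft_force: [0.7, 0.3, 5.5]
grip_width: 0.173
```

Run:
```python
from h import *
o=get_obs();print(o['position'],o['ft_force'],o['grip_width'],o['joint_pos'])
snap('wrist','wrist3');snap('side','side3')
import numpy as np
a=cv2.imread('pics/wrist3.png');b=cv2.imread('pics/side3.png')[150:345,150:400];cv2.imwrite('pics/c3.png',np.hstack([cv2.resize(a,(400,300)),cv2.resize(b,(385,300))]))
```

```text
[ 0.5188 -0.3004  0.0941] [0.7127 0.3478 5.5413] 0.1729692252805328 [-0.1472  0.4299  0.7567  1.694  -0.3207  1.1437  2.0264]
```

View pics/c3.png

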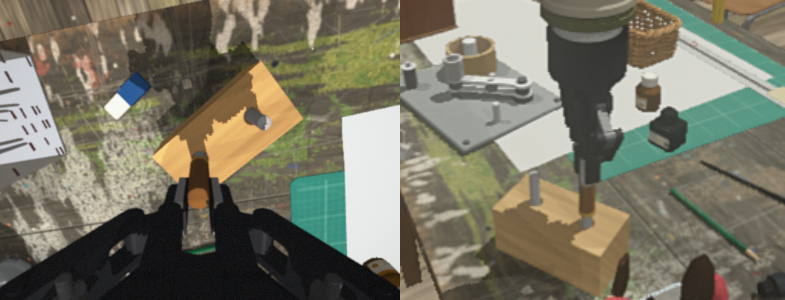

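Request:
{"api": "send_rows", "payload": {
  "motion": [
    [10, 0, -0.01, 0, 0, 0, 0],
    [10, 0, -0.025, 0, 0, 0, 0],
    [10, 0, -0.04, 0, 0, 0, 0],
    [10, 0, -0.055, 0, 0, 0, 0],
    [10, 0, -0.075, 0, 0, 0, 0],
    [10, 0, -0.095, 0, 0, 0, 0],
    [10, 0, -0.105, 0, 0, 0, 0],
    [10, 0, -0.105, 0, 0, 0, 0],
    [10, 0, -0.105, 0, 0, 0, 0]
  ]
}}

```text
clock: 5.12
position: [0.5179, -0.3002, 0.1978]
ee_rot: [-0.702, 0.085, -0.086, 0.702]
ft_force: [0.8, 0.0, -0.2]
grip_width: 0.174
```

Run:
```python
from h import *
o=get_obs();print(o['position'],o['ft_force'],o['grip_width'],o['joint_pos'])
snap('wrist','wrist4');snap('side','side4');snap('top','top4')
import numpy as np
a=cv2.imread('pics/wrist4.png');b=cv2.imread('pics/side4.png')[100:320,150:400];cv2.imwrite('pics/c4.png',np.hstack([cv2.resize(a,(400,300)),cv2.resize(b,(390,343))[:300]]))
```

```text
[ 0.5179 -0.3002  0.1978] [ 0.7844  0.0065 -0.1906] 0.17386064845185598 [-0.1847  0.3364  0.8007  1.5715 -0.2463  1.338   1.9731]
```

View pics/c4.png

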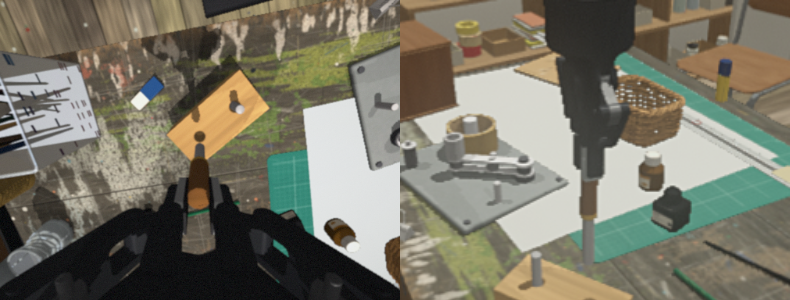

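The bar is out and hanging upright. The shank tip shows at about (272,268) in the side view. Next I'll locate the tip.

Run:
```python
from h import *
for t in['side4','wrist4']:
  c=load(t);P=cloud(c);m=(P[:,:,2]>.07)&(np.hypot(P[:,:,0]-.518,P[:,:,1]+.3)<.03)&(P[:,:,2]<.185)
  Q=P[m]
  for a,b in[(.07,.115),(.115,.125),(.125,.14),(.14,.16),(.16,.175),(.175,.185)]:
    q=Q[(Q[:,2]>a)&(Q[:,2]<=b)]
    if len(q): print(t,a,b,len(q),q.min(0),q.max(0))
for t,(u0,v0,u1,v1) in{'side4':(240,200,300,290),'wrist4':(220,150,300,290)}.items():
  im=load(t)['pixels'][v0:v1,u0:u1];cv2.imwrite(f'pics/{t}z.png',cv2.resize(im,None,fx=6,fy=6,interpolation=cv2.INTER_CUBIC)[:,:,::-1])
a=cv2.imread('pics/side4z.png');b=cv2.imread('pics/wrist4z.png');print(a.shape,b.shape)
cv2.imwrite('pics/z4.png',np.hstack([a[:540],b[:540]]))
```

```text
side4 0.115 0.125 22 [ 0.5149 -0.3044  0.1185] [ 0.526  -0.2959  0.1249]
side4 0.125 0.14 57 [ 0.5146 -0.3049  0.1251] [ 0.5253 -0.2958  0.1399]
side4 0.14 0.16 78 [ 0.5147 -0.3052  0.14  ] [ 0.525  -0.2951  0.1599]
side4 0.16 0.175 61 [ 0.5144 -0.3054  0.1605] [ 0.5237 -0.2954  0.1749]
side4 0.175 0.185 42 [ 0.5116 -0.3092  0.1753] [ 0.5255 -0.2933  0.1848]
wrist4 0.115 0.125 9 [ 0.5119 -0.3014  0.1227] [ 0.5161 -0.2921  0.1247]
wrist4 0.125 0.14 58 [ 0.5117 -0.3025  0.1252] [ 0.5181 -0.2915  0.14  ]
wrist4 0.14 0.16 84 [ 0.5119 -0.3029  0.1403] [ 0.5177 -0.2919  0.1594]
wrist4 0.16 0.175 63 [ 0.5115 -0.3028  0.16  ] [ 0.517  -0.2922  0.1742]
wrist4 0.175 0.185 23 [ 0.5084 -0.3057  0.1822] [ 0.5173 -0.2891  0.1848]
(540, 360, 3) (840, 480, 3)
```

View pics/z4.png

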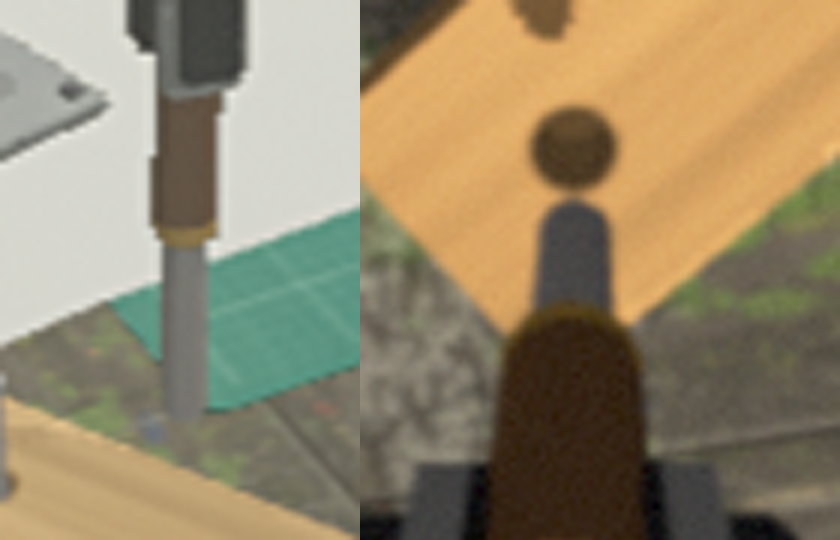

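Request:
{"api": "send_rows", "payload": {
  "motion": [
    [10, -0.005, -0.005, 0.02, 0, 0, 0],
    [10, -0.082, -0.005, 0.361, 0, 0, 0],
    [10, -0.082, -0.005, 0.361, 0, 0, 0],
    [10, -0.082, -0.005, 0.361, 0, 0, 0],
    [10, -0.082, -0.005, 0.361, 0, 0, 0],
    [10, -0.082, -0.005, 0.361, 0, 0, 0],
    [10, -0.082, -0.005, 0.361, 0, 0, 0],
    [10, -0.082, -0.005, 0.361, 0, 0, 0],
    [10, -0.082, -0.005, 0.361, 0, 0, 0],
    [10, -0.082, -0.005, 0.361, 0, 0, 0]
  ]
}}

```text
clock: 6.1
position: [0.5238, 0.0769, 0.2017]
ee_rot: [-0.702, 0.084, -0.082, 0.703]
ft_force: [0.7, 1.3, -0.0]
grip_width: 0.168
```

Run:
```python
from h import *
o=get_obs();print(o['position'],o['ft_force'],o['grip_width'],o['joint_pos'],rel([.525,.075,.2],down(76),o))
```

```text
[0.5238 0.0769 0.2017] [ 0.6585  1.2578 -0.014 ] 0.16840809778325097 [-0.7563  0.1185  0.5741  1.7337 -0.0682  1.3104  1.1674] (array([ 0.0016,  0.0017, -0.0015]), array([-0.0008,  0.0086, -0.0021]))
```

Request:
{"api": "send_rows", "payload": {
  "motion": [
    [10, 0, 0, 0, 0, 0, 0],
    [10, 0, 0, 0, 0, 0, 0]
  ]
}}

```text
clock: 6.27
position: [0.5245, 0.071, 0.2019]
ee_rot: [0.702, -0.085, 0.084, -0.702]
ft_force: [-0.3, -0.4, -0.8]
grip_width: 0.168
```

Run:
```python
from h import *
o=get_obs();print(o['position'],R.from_quat(o['ee_rot']).as_matrix())
snap('wrist','wrist5');snap('side','side5');snap('top','top5')
a=cv2.imread('pics/wrist5.png');b=cv2.imread('pics/side5.png')[60:280,100:350];cv2.imwrite('pics/c5.png',np.hstack([cv2.resize(a,(400,300)),cv2.resize(b,(390,343))[:300]]))
for t in['wrist5','side5','top5']: 
  print(t,proj(load(t),[[.5262,.1135,.08],[*(o['position'][:2]+[0,.001]),o['position'][2]-.077]]))
```

```text
[0.5245 0.071  0.2019] [[ 0.9713 -0.0015  0.238 ]
 [-0.238  -0.0008  0.9713]
 [-0.0013 -1.     -0.0012]]
wrist5 [[289.7447 170.1388]
 [253.3992 188.5416]]
side5 [[182.023  187.4346]
 [185.7793 177.8388]]
top5 [[187.8245 237.9727]
 [201.4911 238.5729]]
```

View pics/c5.png

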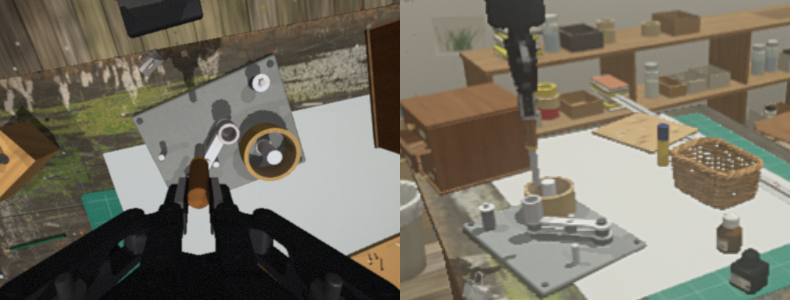

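The wrist view shows the socket mouth at about (291,170) in full-size pixels, next to the bar tip. I'll zoom in on it.

Run:
```python
from h import *
im=load('wrist5')['pixels'][140:260,220:340];a=cv2.resize(im,None,fx=5,fy=5,interpolation=cv2.INTER_CUBIC)[:,:,::-1]
im=load('side5')['pixels'][165:235,160:200];b=cv2.resize(im,None,fx=8,fy=8,interpolation=cv2.INTER_CUBIC)[:,:,::-1][:560]
b=np.vstack([b,np.zeros((40,320,3),np.uint8)])[:, :200*1+0] if 0 else b
im2=np.zeros((600,800,3),np.uint8);im2[:,:480]=a[:,:480];im2[:560,480:800]=b;cv2.imwrite('pics/z5.png',im2)
```

```text
(no output)
```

View pics/z5.png

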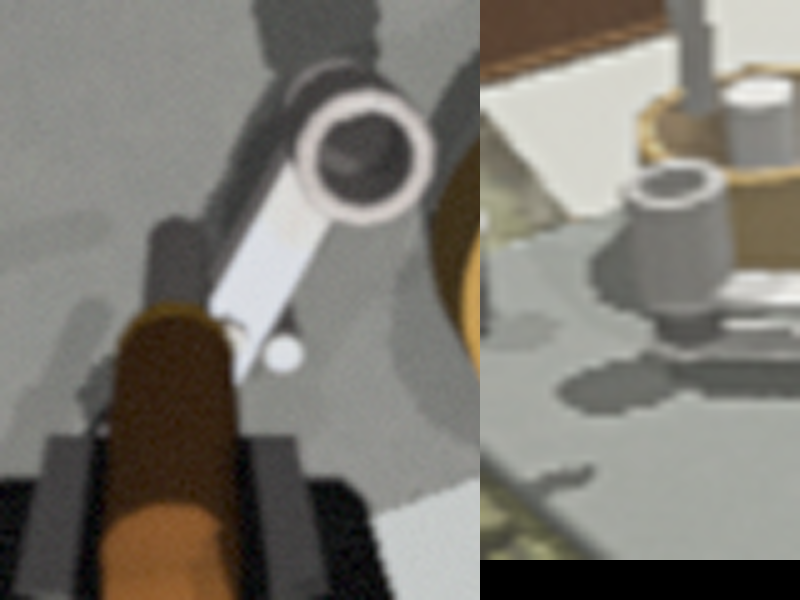

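Run:
```python
from h import *
w=load('wrist5');s=load('side5');p=w['pos']
print('sock',onplane(w,[(293,171.2)],.08),onplane(s,[(184,188)],.08),onplane(load('top0'),[(188,237.7)],.08))
tw=onplane(w,[(220+178/5,140+218/5)],p[2]-.077);print('tip near edge wrist',tw-p)
# side: shank lower end centre-ish
ts=onplane(s,[(160+(700-480)/8,165+113/8)],p[2]-.077);print('tip low edge side',ts-p)
for t,xx in[('side5',.03),('wrist5',.03)]:
  P=cloud(load(t));m=(P[:,:,2]>.126)&(P[:,:,2]<.18)&(np.hypot(P[:,:,0]-p[0],P[:,:,1]-p[1])<.02);Q=P[m];print(t,Q.min(0)-p,Q.max(0)-p)
P=cloud(w);m=(np.abs(P[:,:,2]-.08)<.006)&(np.hypot(P[:,:,0]-.526,P[:,:,1]-.1135)<.025);Q=P[m];print(Q.min(0),Q.max(0),(Q.min(0)+Q.max(0))/2)
```

```text
sock [[0.5283 0.1168 0.08  ]] [[0.5292 0.108  0.08  ]] [[0.5268 0.1131 0.08  ]]
tip near edge wrist [[-0.0043  0.0043 -0.077 ]]
tip low edge side [[ 0.0008 -0.0075 -0.077 ]]
side5 [-0.0036 -0.01   -0.0754] [ 0.0092  0.0009 -0.0233]
wrist5 [-0.0063 -0.0027 -0.075 ] [ 0.0005  0.0082 -0.0252]
[0.5123 0.1006 0.0741] [0.5432 0.1318 0.0822] [0.5277 0.1162 0.0782]
```

Request:
{"api": "send_rows", "payload": {
  "motion": [
    [10, -0.004, 0, 0.02, 0, 0, 0],
    [10, -0.008, 0.005, 0.042, 0, 0, 0],
    [10, -0.008, 0.02, 0.042, 0, 0, 0],
    [10, -0.008, 0.032, 0.042, 0, 0, 0],
    [10, -0.008, 0.036, 0.042, 0, 0, 0],
    [10, -0.008, 0.036, 0.042, 0, 0, 0]
  ]
}}

```text
clock: 6.92
position: [0.5268, 0.1108, 0.1657]
ee_rot: [0.702, -0.087, 0.086, -0.701]
ft_force: [-0.1, -0.6, 0.3]
grip_width: 0.174
```

Run:
```python
from h import *
o=get_obs();print(o['position'],o['ft_force'],o['joint_velocities'])
snap('wrist','wrist6');snap('side','side6');snap('top','top6')
im=load('wrist6')['pixels'][140:240,200:300];a=cv2.resize(im,None,fx=4,fy=4,interpolation=cv2.INTER_CUBIC)[:,:,::-1]
im=load('side6')['pixels'][150:230,145:225];b=cv2.resize(im,None,fx=5,fy=5,interpolation=cv2.INTER_CUBIC)[:,:,::-1]
cv2.imwrite('pics/z6.png',np.hstack([a,b]))
```

```text
[0.5268 0.1108 0.1657] [-0.0736 -0.5824  0.2719] [-0.0026 -0.017  -0.0007 -0.0319  0.0042  0.0199 -0.0044]
```

View pics/z6.png

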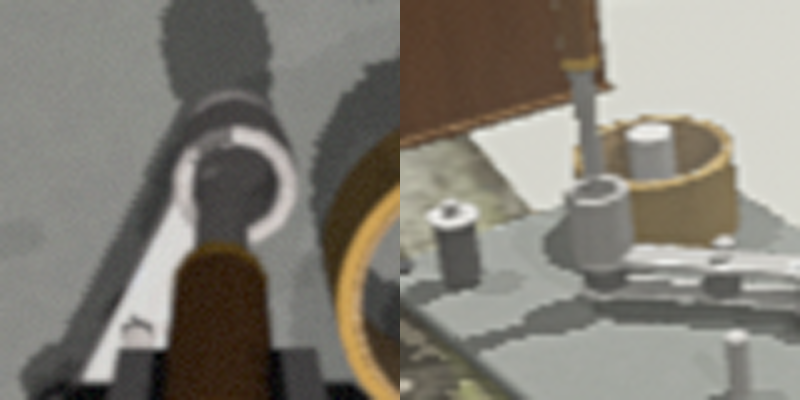

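Run:
```python
from h import *
w=load('wrist6');s=load('side6');p=w['pos'];print(p)
print('sock',onplane(w,[(200+235/4,140+183/4)],.08),onplane(s,[(145+(601-400)/5,150+189/5)],.08))
for c in(w,s):
  P=cloud(c);m=(P[:,:,2]>.095)&(P[:,:,2]<.145)&(np.hypot(P[:,:,0]-p[0],P[:,:,1]-p[1])<.015);Q=P[m]
  cam=Tcw(c)[:2,3]-p[:2];d=cam/np.linalg.norm(cam);n=np.array([-d[1],d[0]]);a=(Q[:,:2]-p[:2])@n;b=(Q[:,:2]-p[:2])@d
  print(len(Q),'lateral mid',(a.min()+a.max())/2,a.max()-a.min(),'near',np.percentile(b,98)-.006,'centre',p[:2]+n*(a.min()+a.max())/2+d*(np.percentile(b,95)-.006))
```

```text
[0.5268 0.1108 0.1657]
sock [[0.5277 0.1171 0.08  ]] [[0.5322 0.1073 0.08  ]]
196 lateral mid -0.002142107816020474 0.011689342155836922 near 0.0007797958099824177 centre [0.5266 0.1131]
98 lateral mid 0.0026906949136603067 0.013751744020981517 near -0.0005053195205905626 centre [0.5296 0.1107]
```

Run:
```python
from h import *
w=load('wrist6');p=w['pos']
im=w['pixels'][160:215,230:285].astype(float);im=np.clip(255*(im/255)**.5,0,255).astype(np.uint8)
a=cv2.resize(im,None,fx=10,fy=10,interpolation=cv2.INTER_CUBIC)[:,:,::-1].copy()
t=np.linspace(0,2*np.pi,40)
def dr(c,r,z,col):
  for q in proj(w,np.c_[c[0]+r*np.cos(t),c[1]+r*np.sin(t),0*t+z]): cv2.circle(a,(int((q[0]-230)*10+5),int((q[1]-160)*10+5)),2,col,-1)
dr((.5277,.1171),.016,.08,(0,255,0));dr((.5277,.1171),.011,.08,(0,255,0));dr((.5268,.1131),.006,p[2]-.077,(0,0,255));cv2.imwrite('pics/z6b.png',a)
```

```text
(no output)
```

View pics/z6b.png

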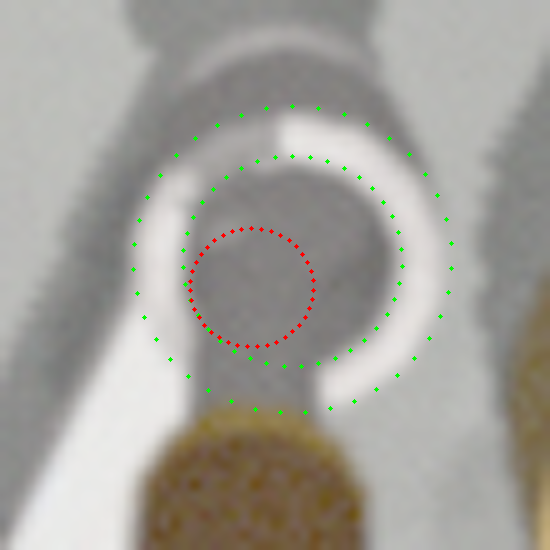

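Request:
{"api": "send_rows", "payload": {
  "motion": [
    [10, 0.0025, 0, 0.0025, 0, 0, 0],
    [10, 0.0025, 0.006, 0.0025, 0, 0, 0],
    [10, 0.0025, 0.012, 0.0025, 0, 0, 0],
    [10, 0.0025, 0.016, 0.0025, 0, 0, 0],
    [10, 0.0025, 0.016, 0.0025, 0, 0, 0]
  ]
}}

```text
clock: 7.48
position: [0.5297, 0.1143, 0.1496]
ee_rot: [0.702, -0.086, 0.085, -0.702]
ft_force: [0.3, 0.8, 0.0]
grip_width: 0.17
```

Run:
```python
from h import *
o=get_obs();print(o['position'],o['ft_force'],o['joint_velocities'])
snap('wrist','wrist7');snap('side','side7')
im=load('wrist7')['pixels'][140:240,200:300];a=cv2.resize(im,None,fx=4,fy=4,interpolation=cv2.INTER_CUBIC)[:,:,::-1]
im=load('side7')['pixels'][150:230,145:225];b=cv2.resize(im,None,fx=5,fy=5,interpolation=cv2.INTER_CUBIC)[:,:,::-1]
cv2.imwrite('pics/z7.png',np.hstack([a,b]))
```

```text
[0.5297 0.1143 0.1496] [0.3349 0.8484 0.0082] [-0.0019 -0.0095  0.004  -0.0164  0.0039  0.0169 -0.0041]
```

View pics/z7.png

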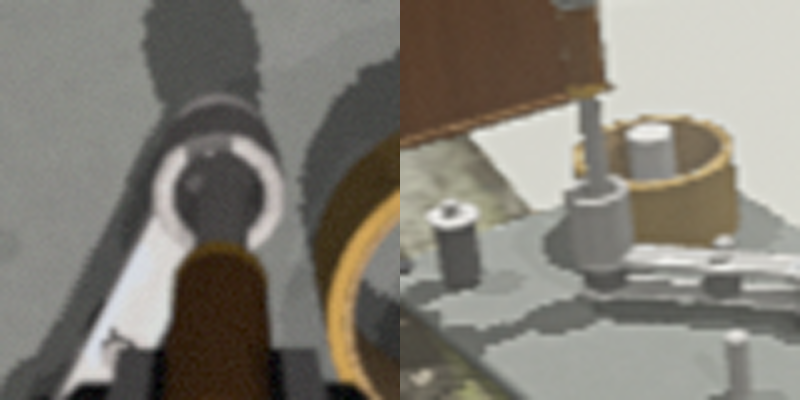

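The shank has entered the mouth in both views: rim at (220,190) in the wrist picture, shank inside the rim at (597,185) in the side picture. There is no contact force, so I'll go on down.

Request:
{"api": "send_rows", "payload": {
  "motion": [
    [10, 0, 0.006, 0, 0, 0, 0],
    [10, 0, 0.012, 0, 0, 0, 0],
    [10, 0, 0.018, 0, 0, 0, 0],
    [10, 0, 0.018, 0, 0, 0, 0],
    [10, 0, 0.018, 0, 0, 0, 0]
  ]
}}

```text
clock: 8.0
position: [0.5301, 0.1144, 0.1324]
ee_rot: [0.702, -0.086, 0.085, -0.702]
ft_force: [0.2, 0.1, -0.2]
grip_width: 0.173
```

Run:
```python
from h import *
o=get_obs();print(o['position'],o['ft_force'],o['joint_velocities'])
snap('wrist','wrist8');snap('side','side8')
im=load('wrist8')['pixels'][140:240,200:300];a=cv2.resize(im,None,fx=4,fy=4,interpolation=cv2.INTER_CUBIC)[:,:,::-1]
im=load('side8')['pixels'][150:230,145:225];b=cv2.resize(im,None,fx=5,fy=5,interpolation=cv2.INTER_CUBIC)[:,:,::-1]
cv2.imwrite('pics/z8.png',np.hstack([a,b]))
piv=np.array([.613,.0392])
for a in np.arange(139,204,6): print(a,piv+.115*np.array([np.cos(np.radians(a)),np.sin(np.radians(a))]))
```

```text
[0.5301 0.1144 0.1324] [ 0.184   0.1266 -0.2073] [ 0.0002 -0.0069  0.0038 -0.0139  0.0041  0.0064  0.0001]
139 [0.5262 0.1146]
145 [0.5188 0.1052]
151 [0.5124 0.095 ]
157 [0.5071 0.0841]
163 [0.503  0.0728]
169 [0.5001 0.0611]
175 [0.4984 0.0492]
181 [0.498  0.0372]
187 [0.4989 0.0252]
193 [0.5009 0.0133]
199 [0.5043 0.0018]
```

View pics/z8.png

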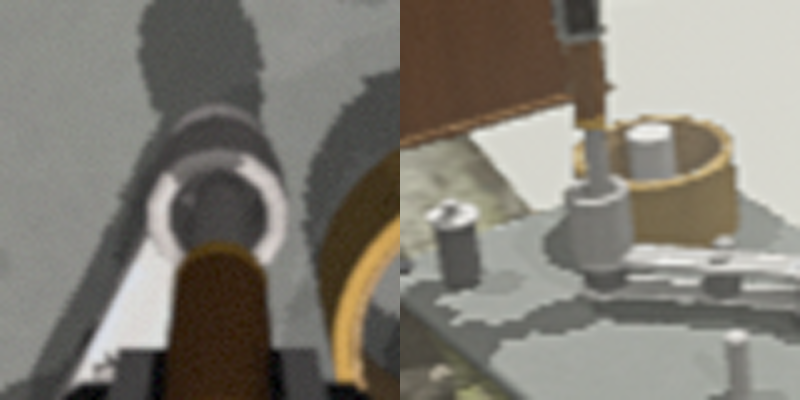

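Run:
```python
from h import *
o=get_obs();piv=np.array([.614,.0392])
for a in np.arange(142,208,4):
  q=piv+.115*np.array([np.cos(np.radians(a)),np.sin(np.radians(a))]); print(a,q,rel([*q,.1324],R.from_quat(o['ee_rot']),o)[0])
```

```text
142 [0.5234 0.11  ] [-0.0058  0.0006 -0.0061]
146 [0.5187 0.1035] [-0.0088  0.0006 -0.0135]
150 [0.5144 0.0967] [-0.0113  0.0006 -0.0212]
154 [0.5106 0.0896] [-0.0133  0.0006 -0.0289]
158 [0.5074 0.0823] [-0.0147  0.0006 -0.0368]
162 [0.5046 0.0747] [-0.0156  0.0006 -0.0448]
166 [0.5024 0.067 ] [-0.0158  0.0006 -0.0529]
170 [0.5007 0.0592] [-0.0156  0.0006 -0.0609]
174 [0.4996 0.0512] [-0.0147  0.0006 -0.0689]
178 [0.4991 0.0432] [-0.0134  0.0006 -0.0768]
182 [0.4991 0.0352] [-0.0114  0.0006 -0.0846]
186 [0.4996 0.0272] [-0.009   0.0006 -0.0922]
190 [0.5007 0.0192] [-0.006   0.0006 -0.0996]
194 [0.5024 0.0114] [-0.0025  0.0006 -0.1069]
198 [0.5046 0.0037] [ 0.0015  0.0006 -0.1138]
202 [ 0.5074 -0.0039] [ 0.006   0.0006 -0.1205]
206 [ 0.5106 -0.0112] [ 0.0109  0.0006 -0.1268]
```

Request:
{"api": "send_rows", "payload": {
  "motion": [
    [10, -0.006, 0, -0.006, 0, 0, 0],
    [10, -0.009, 0, -0.0135, 0, 0, 0],
    [10, -0.0115, 0, -0.021, 0, 0, 0],
    [10, -0.0135, 0, -0.029, 0, 0, 0],
    [10, -0.0145, 0, -0.037, 0, 0, 0],
    [10, -0.0155, 0, -0.045, 0, 0, 0],
    [10, -0.016, 0, -0.053, 0, 0, 0],
    [10, -0.0155, 0, -0.061, 0, 0, 0],
    [10, -0.0155, 0, -0.061, 0, 0, 0]
  ]
}}

```text
clock: 8.85
position: [0.5006, 0.0571, 0.1331]
ee_rot: [-0.702, 0.086, -0.086, 0.702]
ft_force: [1.4, 2.3, -0.4]
grip_width: 0.168
```

Run:
```python
from h import *
o=get_obs();print(o['position'],o['ft_force'],o['joint_velocities'],o['grip_width'])
snap('wrist','wrist9');snap('side','side9')
a=cv2.imread('pics/wrist9.png');b=cv2.imread('pics/side9.png')[100:260,110:310];cv2.imwrite('pics/z9.png',np.hstack([cv2.resize(a,(400,300)),cv2.resize(b,(375,300))]))
piv=np.array([.614,.0392])
for a in np.arange(174,212,4):
  q=piv+.115*np.array([np.cos(np.radians(a)),np.sin(np.radians(a))]); print(a,q,rel([*q,.132],R.from_quat(o['ee_rot']),o)[0])
```

```text
[0.5006 0.0571 0.1331] [ 1.3545  2.2633 -0.3705] [-0.0129  0.0131 -0.0209 -0.0144 -0.0107 -0.0011 -0.0252] 0.16796052990311147
174 [0.4996 0.0512] [ 0.0004  0.0011 -0.0059]
178 [0.4991 0.0432] [ 0.0018  0.0011 -0.0138]
182 [0.4991 0.0352] [ 0.0038  0.0011 -0.0216]
186 [0.4996 0.0272] [ 0.0063  0.0011 -0.0293]
190 [0.5007 0.0192] [ 0.0093  0.0011 -0.0367]
194 [0.5024 0.0114] [ 0.0128  0.0011 -0.0439]
198 [0.5046 0.0037] [ 0.0168  0.0011 -0.0509]
202 [ 0.5074 -0.0039] [ 0.0213  0.0011 -0.0575]
206 [ 0.5106 -0.0112] [ 0.0263  0.0011 -0.0638]
210 [ 0.5144 -0.0183] [ 0.0316  0.0011 -0.0698]
```

View pics/z9.png

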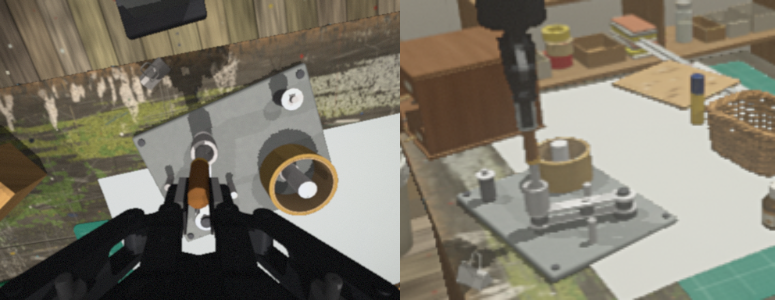

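The arm is swinging with the bar. The socket is at (203,150) in the wrist picture, the bar is in it, and the push is about 2.6 N. I'll continue towards the stop.

Request:
{"api": "send_rows", "payload": {
  "motion": [
    [10, 0.0005, 0, -0.006, 0, 0, 0],
    [10, 0.002, 0, -0.014, 0, 0, 0],
    [10, 0.004, 0, -0.0215, 0, 0, 0],
    [10, 0.0065, 0, -0.0295, 0, 0, 0],
    [10, 0.0095, 0, -0.0365, 0, 0, 0],
    [10, 0.013, 0, -0.044, 0, 0, 0],
    [10, 0.017, 0, -0.051, 0, 0, 0],
    [10, 0.0195, 0, -0.0545, 0, 0, 0],
    [10, 0.0195, 0, -0.0545, 0, 0, 0]
  ]
}}

```text
clock: 9.7
position: [0.5066, 0.0002, 0.1328]
ee_rot: [0.702, -0.086, 0.086, -0.702]
ft_force: [1.2, 3.7, 0.1]
grip_width: 0.169
```

Run:
```python
from h import *
o=get_obs();print(o['position'],o['ft_force'],o['joint_velocities'],o['grip_width'])
snap('wrist','wrist10');snap('side','side10');snap('top','top10')
a=cv2.imread('pics/wrist10.png');b=cv2.imread('pics/side10.png')[120:260,130:305];cv2.imwrite('pics/z10.png',np.hstack([cv2.resize(a,(400,300)),cv2.resize(b,(375,300))]))
```

```text
[0.5066 0.0002 0.1328] [1.1888 3.6783 0.1269] [-0.0143 -0.0051 -0.0187  0.005   0.003   0.0007 -0.0255] 0.16911869892645057
```

View pics/z10.png

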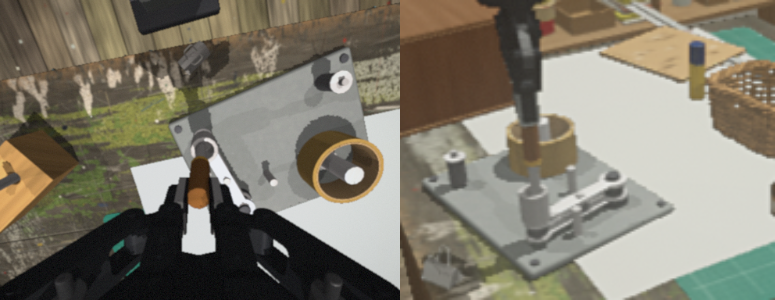

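Request:
{"api": "send_rows", "payload": {
  "motion": [
    [10, 0.001, 0, -0.0015, 0, 0, 0],
    [10, 0.002, 0, -0.0033, 0, 0, 0],
    [10, 0.002, 0, -0.0033, 0, 0, 0],
    [10, 0.002, 0, -0.0033, 0, 0, 0]
  ]
}}

```text
clock: 10.18
position: [0.5076, -0.0022, 0.1328]
ee_rot: [-0.702, 0.086, -0.086, 0.702]
ft_force: [0.6, 3.9, -1.2]
grip_width: 0.17
```

Request:
{"api": "send_rows", "payload": {
  "motion": [
    [10, 0.001, 0, -0.0015, 0, 0, 0],
    [10, 0.002, 0, -0.0033, 0, 0, 0],
    [10, 0.002, 0, -0.0033, 0, 0, 0],
    [10, 0.002, 0, -0.0033, 0, 0, 0]
  ]
}}

```text
clock: 10.52
position: [0.5088, -0.0061, 0.1329]
ee_rot: [-0.702, 0.086, -0.086, 0.702]
ft_force: [0.2, 4.2, -0.7]
grip_width: 0.172
```

Request:
{"api": "send_rows", "payload": {
  "motion": [
    [10, 0.001, 0, -0.0015, 0, 0, 0],
    [10, 0.002, 0, -0.0033, 0, 0, 0],
    [10, 0.002, 0, -0.0033, 0, 0, 0],
    [10, 0.002, 0, -0.0033, 0, 0, 0]
  ]
}}

```text
clock: 10.85
position: [0.51, -0.0086, 0.1329]
ee_rot: [-0.701, 0.085, -0.085, 0.702]
ft_force: [1.0, 6.9, -0.4]
grip_width: 0.167
```

Run:
```python
from h import *
o=get_obs();print(o['position'],o['ft_force'],o['torque'],o['grip_width'])
snap('wrist','wrist11');snap('side','side11')
im=load('wrist11')['pixels'][160:280,210:330];a=cv2.resize(im,None,fx=3.3,fy=3.3,interpolation=cv2.INTER_CUBIC)[:,:,::-1]
im=load('side11')['pixels'][170:250,160:240];b=cv2.resize(im,(396,396),interpolation=cv2.INTER_CUBIC)[:,:,::-1]
cv2.imwrite('pics/z11.png',np.hstack([a,b]))
```

```text
[ 0.51   -0.0086  0.1329] [ 1.0323  6.8856 -0.4039] [ 2.246  -0.1482 -0.0209] 0.16660914302932806
```

View pics/z11.png

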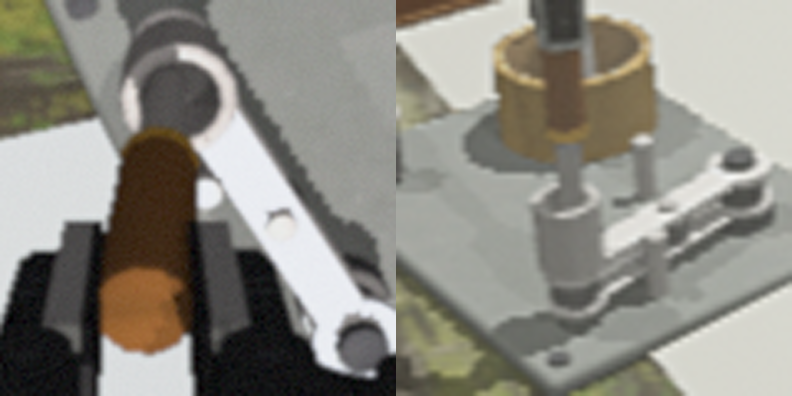

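The force has jumped to 7 N, and the stop post at (208,192) touches the arm's edge. I'll press a little more to confirm.

Request:
{"api": "send_rows", "payload": {
  "motion": [
    [10, 0.001, 0, -0.0015, 0, 0, 0],
    [10, 0.001, 0, -0.002, 0, 0, 0],
    [10, 0.001, 0, -0.002, 0, 0, 0],
    [10, 0.001, 0, -0.002, 0, 0, 0]
  ]
}}

```text
clock: 11.28
position: [0.5106, -0.0099, 0.133]
ee_rot: [-0.701, 0.085, -0.085, 0.703]
ft_force: [1.5, 9.3, -0.9]
grip_width: 0.169
```

Run:
```python
from h import *
o=get_obs();print(o['position'],o['ft_force'],o['torque'],o['grip_width'])
snap('wrist','wrist12');snap('side','side12')
w=load('wrist11')
s=onplane(w,[(210+178/3.3,160+98/3.3)],.08)[0];p=onplane(w,[(210+361/3.3,160+342/3.3)],.05)[0]
print(s,p,np.hypot(*(s-p)[:2]))
w5=load('wrist5'); s0=onplane(w5,[(293,171.2)],.08)[0]
for P in (p[:2],np.array([.613,.0392])):
  print('swing',np.arctan2(*(s[:2]-P)[::-1])%(2*np.pi)-np.arctan2(*(s0[:2]-P)[::-1]),'abs deg',np.degrees(np.arctan2(*(s[:2]-P)[::-1])%(2*np.pi)))
im=load('wrist12')['pixels'][160:280,210:330];a=cv2.resize(im,None,fx=3.3,fy=3.3,interpolation=cv2.INTER_CUBIC)[:,:,::-1]
im=load('side12')['pixels'][170:250,160:240];b=cv2.resize(im,(396,396),interpolation=cv2.INTER_CUBIC)[:,:,::-1]
cv2.imwrite('pics/z12.png',np.hstack([a,b]))
```

```text
[ 0.5106 -0.0099  0.133 ] [ 1.4936  9.3013 -0.9458] [ 2.9822 -0.2051  0.0487] 0.16942269798968493
[0.5065 0.003  0.08  ] [0.612  0.0412 0.05  ] 0.11220896286473976
swing 1.081684357840838 abs deg 199.9008867096759
swing 1.0687613043397586 abs deg 198.74639647538623
```

View pics/z12.png

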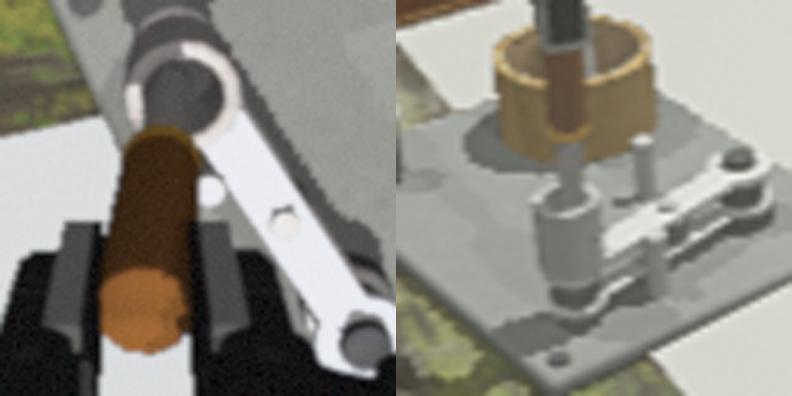

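Request:
{"api": "send_rows", "payload": {
  "motion": [
    [10, 0, 0, 0, 0, 0, 0],
    [10, 0, 0, 0, 0, 0, 0],
    [10, 0, 0, 0, 0, 0, 0],
    [10, 0, 0, 0, 0, 0, 0]
  ]
}}

```text
clock: 11.72
position: [0.5105, -0.0099, 0.1329]
ee_rot: [-0.701, 0.085, -0.085, 0.703]
ft_force: [-0.1, 9.9, -0.8]
grip_width: 0.164
```

Run:
```python
from h import *
o=get_obs();print(o['clock'],o['position'],o['ft_force'],o['grip_width'])
snap('side','side13');cv2.imwrite('pics/z13.png',cv2.imread('pics/side13.png'))
```

```text
11.7167 [ 0.5105 -0.0099  0.1329] [-0.0826  9.8921 -0.795 ] 0.1642440784443854
```

View pics/z13.png

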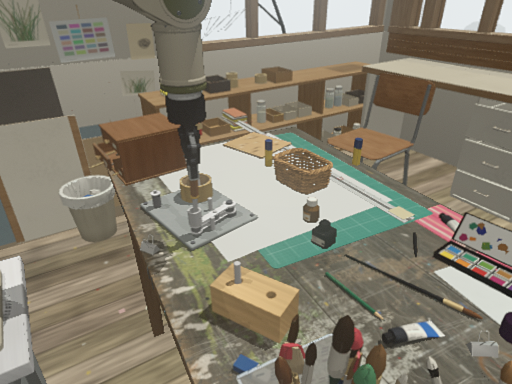

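The pin stands in its bore at (238,270). The bottles at (312,210) and (323,234) haven't moved, and the bar holds the arm at the post with a steady push of about 10 N.

Run:
```python
from h import *
print(hand_in())
```

```text
the job is handed in; nothing more can be done
None
```

I pulled the bar out of the holder, put its shank into the socket with the arm at rest, and swung the arm round against its stop post. I handed the job in at about 11.7 s with the bar still gripped and pressing; no verdict is reported.

**Last checks before handing in:**
- **Push:** it rose from about 4 N to 10 N while the arm stayed still in the pictures, and held steady at about 10 N.
- **Swing:** measured from the wrist picture at about 1.07–1.08 rad. That is slightly over the 1.05 stop, which is within the camera error.
- **Bar:** I estimate the shank is about 24 mm down in the socket. The bar looks close to upright, and the gripper is closed on the handle.
- **Rest of the scene:** the spare pin is still in its bore and both ink bottles are where they started.

**Disagreement:** the side and wrist cameras differed by about 4–5 mm on where the bar sat relative to the socket before insertion. I aimed between the two, and the shank went in without any contact force.

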